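Zero the oil colorimeter and read the oil cell

ROBOT

A 6-joint arm with a two-finger parallel gripper is mounted at the origin on the work surface. World frame = base frame: x ahead of the robot, y to its left, z up, the work surface at z = 0. Lengths are in m, angles in rad, forces in N, time in s.
With the tool pointing down it reaches from about 0.325 to 0.75 m from the base axis. Payload 7.6 kg.
Tool frame: the origin (TCP) lies at the very end of the fingers, on their centre line; the grasp point (between the pads) lies 19 mm behind it (arm.grip_depth is the distance from the TCP to the grasp point, in m); z points along the fingers, y is the line along which they close (so a half turn about z gives the same grasp; the last joint's range is limited). The gripper opens to 85 mm and grips with 20 to 120 N. Pads are 22 mm wide; open, the fingers measure 114 mm over their backs; the gripper's body (76 mm by 85 mm) begins 54 mm behind the grasp point. The pads swing forward as they close: fully open they stand 13 mm farther back than shut.
Start: joints at [-0.07, 0.052, 1.401, -0, 1.689, -0.07], TCP at [0.525, 0, 0.231] pointing down, gripper open.
Joint ranges: [-2.9, 2.9], [-0.91, 2.17], [0.12, 2.37], [-1.06, 4.2], [0.26, 2.73], [-2.93, 2.93]. Speed limits (rad/s): [2.57, 2.57, 3.01, 3.14, 3.14, 3.14].

INTERFACE

Orientations are given as a unit quaternion [x, y, z, w].
In Python, from bench import arm gives the robot as it stands. The module is installed in compiled form; this text tells all that it offers.
- The arm moves only by the shell command python3 -m pendant 'ROWS'. ROWS is JSON, a list of rows, each a list of 5 numbers: the shift along the world's x, y, z in mm, then the turn about the world's z in rad, then the closure, from -1 (fully open) to 1 (shut), so that 0 is half open. A call has 1 to 20 rows; each row is the pose to reach, as a shift and turn from the pose commanded when the call began; what a row does not reach only later rows make up. A row lasts 1/10 s, in which the tool goes at most 50 mm and 8.59 degrees, less where a joint would pass 70% of its speed; a pose out of reach is approached as far as the arm can. A call with a gripper value outside its range is refused whole. The fingers move at their own pace and stop on an object; the grip force is fixed at half the most. Time passes only in rows, so rows that repeat a pose let the fingers close. It gives the time, the measured TCP pose, the force, the opening and the grip force at its end, in the units of the state.
- arm.get_obs(): the state, without advancing time (a new reading comes with each control period).
- arm.camera(name): name is "scene" or "side" or "wrist"; returns the picture (420x560x3 uint8, red, green, blue); there is no depth.
- arm.camera_params(name): a dict with "intrinsics" (3x3 intrinsics, pixels), "world_to_cam" (4x4, takes a point from world to camera coordinates); the wrist camera has in their place "tool_from_camera" (4x4, takes a point from camera to tool coordinates, whose origin is the TCP and whose axes are the flange's). Camera axes: x right, y up, looking along -z (the intrinsics and any distortion apply to the point x, -y, -z); pixel columns grow to the right and rows downward; lengths in m; the calibration is good to about 2 mm. The wrist camera is an equidistant fisheye: a pixel r from the principal point sees the ray r / f radians off the axis. A picture is of the moment at which its call begins: read the wrist's pose just before it. camera_params takes no time and is no camera call.
- arm.close_job(): hands the job in; it is judged then, once.
Trained networks look in the newest picture that a camera, given by its name, has taken for a name from the list of things; names that differ only in an ending like _2 or _b are one class to them, and where a whole thing is asked for, a point or a joint stands for the part that bears it (a point fixed in the world has none). Each returns a list of dicts, best first, with "p" (0 to 1); they miss things now and then, are a little off and sometimes report something else, mostly with a low value. They report only what shows in the picture. A call takes as long as a camera call.
- arm.masks_of(name, camera): "mask" (420x560 bool, what is visible of it) and "rect" ([centre column, centre row, width, height] in pixels, round what is visible of it).
The state is a dict: "time_s": time; "q": joint angles; "joint_vel": joint speeds; "tau": joint torques, N m; "eef_pos": TCP position; "eef_rot": TCP orientation; "contact_force": force on the tool from outside, world axes, zero at the start; "torque": the same for the moment, N m; "width": finger opening in m; "grip_force": force on a finger pad.
Only numpy, scipy, OpenCV 4.12 (cv2) and the standard library are available. Lean on these libraries where they do the work, as an engineer would, in place of code of your own. Each camera call takes 0.05 s, during which the arm holds its last target. There are 200 camera calls.

TASK

Take a colour reading of the oil on the bench colorimeter. Push the sprung cell carriage fully home by its thumb pad and keep it there for a good second, so that the instrument zeroes on the blank; then let go, so that the carriage springs part of the way back and stays latched behind its pawl with the oil cell in the beam, and press the round key fully down and release it. The glass cells must not be touched or come out of the carriage, and the other things on the bench stay where they are.

Things in the scene. Friction and masses are not known exactly. Their poses are not given: they have to be found in the camera images.
- colorimeter: white bench colorimeter, fixed, 300 (x) x 240 (y) mm, flat top 70 mm above the bench. Origin: centre of its underside. +x from its front (robot side) to its back, +y its left, +z up; x, y below (mm) are in these axes. An aluminium carriage runs on the top along +x, between rails 88 mm above the bench, into a hood. Before the pad of the carriage when out lie 52 mm of free flat top for the fingers
- hood_top (a point): centre of the roof of the black hood, 140 mm above the bench, at x +74, y +35 of the colorimeter; the hood spans x +23 to +125, y -22 to +92. Right of it stands the display console, x +15 to +125, y -113 to -27, up to 112 mm above the bench
- pawl_post (a point): top of the post of the sprung steel pawl, 110 mm above the bench, at x -65, y +97 of the colorimeter, beside the carriage's left edge. The pawl, 8 mm thick, lies just over the carriage's top and its tip reaches in to y +73 at x -17. Behind the post it has a short release tail with a black knob, up to y +110. It works by itself
- push_pad (a point): centre of the front surface of the carriage's black rubber thumb pad, 60 mm wide (y), 28 mm high, 91 mm above the bench; it faces the colorimeter's -x. At x -98, y +35 when the carriage is out; it moves with it and stays 61 mm or more before the hood. The carriage is 96 mm wide, 135 mm long, its flat top 108 mm above the bench. Push along the colorimeter's +x
- carriage (a joint): carriage travel in m along the colorimeter's +x: 0 = out (start), 0.060 = fully home on the end stop (counts from 0.055). A spring drives it out, 4 N at 0 to 9 N at 0.060, plus drag of 40 N per m/s. Its stop pin lifts the pawl on the way in; let go after that, it returns and rests latched at 0.036 (0.032 to 0.040 counts). Let go before about 0.040 it comes all the way out
- key_top (a point): centre of the top of the round black key, 26 mm diameter in a grey collar of 42 mm, right of the carriage at x -65, y -72 of the colorimeter, 92 mm above the bench. It goes straight down
- key (a joint): travel of the key in m: 0 = up, 0.006 = fully down, takes 5 N; counts as pressed from 0.004; springs back
- cell_blank: stoppered clear glass cell, 14 (x) x 24 (y) x 42 mm, standing loose in a pocket of the carriage with 22 mm above the carriage's top (up to 130 mm above the bench), its centre 83 mm behind the pad surface; origin at the centre of its underside
- cell_oil: the same cell with oil (amber), in the next pocket, 107 mm behind the pad surface; origin at the centre of its underside
- dropper_bottle: amber glass dropper bottle with a rubber teat, 48 mm diameter, 102 mm high; origin at the centre of its underside
- weighing_bottle: low clear glass weighing bottle with lid, 52 mm diameter, 62 mm high; origin at the centre of its underside
- beaker: clear glass beaker, 64 mm rim diameter, 85 mm high; origin at the centre of its underside
- open_jar: open amber glass jar, 48 mm diameter, 58 mm high, standing on the bench before the colorimeter's front; origin at the centre of its underside
- cell_case: flat closed case for spare cells, 60 x 95 x 27 mm, lying on the bench before the colorimeter's front; origin at the centre of its underside
- reagent_carton: blue carton, 75 x 110 x 90 mm, at the right of the bench; origin at the centre of its underside
- brush: cleaning brush, 190 mm long, lying at the left of the bench

How it is judged:
On the way, in this order (a step that is already met when the one before it is completed fails the run):
1. the carriage is held fully home (0.055 or more) for 0.8 s (value of joint carriage above 0.055 m), for 0.8 s.
2. the carriage is let go and rests latched (0.032 to 0.040) (value of joint carriage between 0.032 and 0.04 m and contact force between the fingers and colorimeter below 0.3 N), for 0.2 s.
3. the key is pressed down (0.004 or more) with the carriage latched (value of joint carriage between 0.032 and 0.04 m and value of joint key above 0.004 m), for 0.04 s.
At the end, for the whole second after the job is handed in: the carriage rests latched at 0.032 to 0.040 m, nothing touching it, the key is up again (under 1.5 mm), both cells stand upright (within 0.12 rad) and seated in their pockets (underside within 6 mm of 88 mm above the bench), and every other loose thing is within 30 mm of where it stood (all of step 2 and velocity of joint carriage between -0.003 and 0.003 m/s and value of joint key below 0.0015 m and height (world z) of cell_blank between 0.082 and 0.094 m and angle between each of cell_blank, cell_oil's own z axis and vertical below 0.12 rad and linear speed of each of cell_blank, cell_oil below 0.02 m/s and height (world z) of cell_oil between 0.082 and 0.094 m and distance of each of dropper_bottle, weighing_bottle, beaker, open_jar, cell_case, reagent_carton, brush from where it was at the start of the episode below 0.03 m).
It fails at once if a glass cell is touched by the robot (over 0.5 N) (contact force between any of the fingers, the arm and cell_blank above 0.5 N or contact force between any of the fingers, the arm and cell_oil above 0.5 N).
It fails at once if a glass cell is lifted over 10 mm or tipped over 0.3 rad (height (world z) of any of cell_blank, cell_oil above 0.098 m or angle between any of cell_blank, cell_oil's own z axis and vertical above 0.3 rad).
It fails at once if another thing on the bench is moved over 30 mm or lifted (distance of any of dropper_bottle, weighing_bottle, beaker, open_jar, cell_case, reagent_carton, brush from where it was at the start of the episode above 0.03 m).
It also fails if it takes over 38 s, if anything falls off the work surface, if the arm or the gripper's body presses on something with over 40 N, if the wrist force passes 120 N, or if a joint passes its speed limit or range.

## Working session

There is one attempt and no reset: what is moved stays moved. The work goes in short steps, Python scripts to look and compute and a shell command to move; the robot and the scene stay as the last step left them, time stands still between calls to the robot, and variables do not carry over. Pictures are saved under pics/ and viewed, at most 10 in all, crops included, and the job is handed in when it is done.

```bash
mkdir -p pics; cat > h.py <<'E'
import numpy as np, cv2
from bench import arm
def P(c):
    p=arm.camera_params(c); return np.array(p["intrinsics"]),np.array(p["world_to_cam"])
def proj(c,X):
    K,T=P(c); X=np.atleast_2d(X); x=X@T[:3,:3].T+T[:3,3]; x=x*[1,-1,-1]; u=x@K.T; return u[:,:2]/u[:,2:]
def back(c,uv,z):
    K,T=P(c); d=np.linalg.inv(K)@[uv[0],uv[1],1]*[1,-1,-1]; R=T[:3,:3]; o=-R.T@T[:3,3]; d=R.T@d
    return o+d*(z-o[2])/d[2]
E
python3 - <<'E'
from h import *
for c in ["scene","side"]:
    cv2.imwrite(f"pics/{c}.png",arm.camera(c)[:,:,::-1])
    for n in ["colorimeter","push_pad","key_top","hood_top","pawl_post","cell_oil","cell_blank","open_jar","cell_case","reagent_carton","dropper_bottle","beaker","weighing_bottle"]:
        r=arm.masks_of(n,c)
        print(c,n,[(round(d["p"],2),np.round(d["rect"]).tolist()) for d in r[:2]])
print(P("scene"),P("side"))
E
```

```text
scene colorimeter [(0.61, [332.0, 240.0, 142.0, 101.0])]
scene push_pad [(0.6, [359.0, 216.0, 44.0, 40.0])]
scene key_top []
scene hood_top [(0.67, [332.0, 243.0, 140.0, 102.0])]
scene pawl_post [(0.61, [333.0, 240.0, 137.0, 102.0])]
scene cell_oil []
scene cell_blank [(0.6, [351.0, 215.0, 12.0, 8.0]), (0.25, [477.0, 255.0, 19.0, 45.0])]
scene open_jar [(0.65, [357.0, 193.0, 18.0, 16.0]), (0.6, [331.0, 202.0, 12.0, 4.0])]
scene cell_case [(0.75, [408.0, 224.0, 32.0, 25.0])]
scene reagent_carton [(0.77, [202.0, 146.0, 37.0, 37.0])]
scene dropper_bottle [(0.85, [370.0, 278.0, 20.0, 38.0])]
scene beaker [(0.8, [402.0, 254.0, 29.0, 39.0])]
scene weighing_bottle [(0.58, [274.0, 215.0, 10.0, 24.0]), (0.16, [330.0, 202.0, 12.0, 9.0])]
side colorimeter [(0.87, [242.0, 200.0, 124.0, 97.0])]
side push_pad []
side key_top [(0.47, [229.0, 211.0, 6.0, 9.0])]
side hood_top [(0.86, [240.0, 198.0, 120.0, 104.0])]
side pawl_post [(0.67, [239.0, 196.0, 120.0, 98.0])]
side cell_oil []
side cell_blank [(0.56, [192.0, 163.0, 24.0, 30.0]), (0.23, [110.0, 190.0, 20.0, 15.0])]
side open_jar [(0.83, [191.0, 
[... 469 characters left out ...]
       [  0.        ,   0.        ,   1.        ]]), array([[-0.54078981,  0.84110374,  0.00953248,  0.32545336],
       [-0.48191804, -0.31909893,  0.81604587,  0.20154019],
       [ 0.68942104,  0.43671543,  0.57790852, -1.86970232],
       [ 0.        ,  0.        ,  0.        ,  1.        ]])) (array([[466.23171166,   0.        , 277.73826548],
       [  0.        , 466.23171166, 208.76830663],
       [  0.        ,   0.        ,   1.        ]]), array([[ 0.70529451, -0.70887062,  0.00787987, -0.43069091],
       [ 0.54032907,  0.54473236,  0.64133544, -0.36226973],
       [-0.45891627, -0.44807265,  0.76722015, -1.13217083],
       [ 0.        ,  0.        ,  0.        ,  1.        ]]))
```

View pics/scene.png

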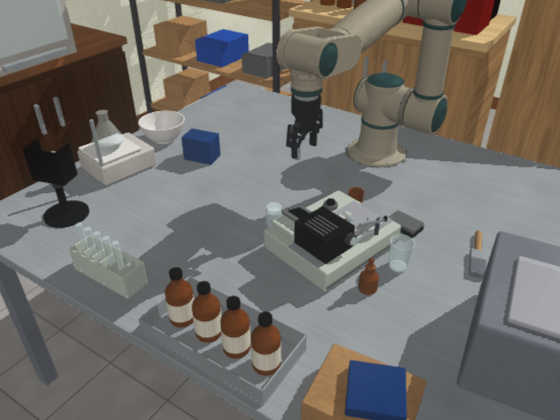

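View pics/side.png

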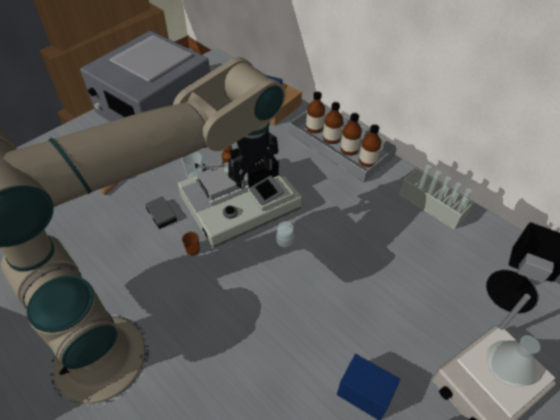

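The scene view shows the colorimeter at about (332,240) with the hood facing the camera. The side view shows the key at about (230,211) and the arm hiding the rest. I'll look closer and use the wrist camera too.

```bash
python3 - <<'E'
from h import *
a=cv2.imread("pics/scene.png")[180:290,255:425]; b=cv2.imread("pics/side.png")[140:260,140:310]
a=cv2.resize(a,(400,int(400*110/170)),interpolation=2); b=cv2.resize(b,(400,int(400*120/170)),interpolation=2)
o=arm.get_obs(); w=arm.camera("wrist")[:,:,::-1]
cv2.imwrite("pics/w.png",w)
cv2.imwrite("pics/crops.png",np.vstack([a,b]))
print(o["eef_pos"],o["eef_rot"],arm.camera_params("wrist"))
for n in ["colorimeter","push_pad","key_top","cell_oil","cell_blank","open_jar","cell_case"]:
    r=arm.masks_of(n,"wrist"); print(n,[(round(d["p"],2),np.round(d["rect"]).tolist()) for d in r[:2]])
E
```

```text
[5.25010448e-01 2.76407888e-05 2.31312089e-01] [7.07107694e-01 7.07105868e-01 2.27907833e-05 2.46421352e-05] {'intrinsics': array([[325.1922621 ,   0.        , 280.18403077],
       [  0.        , 325.1922621 , 206.47795499],
       [  0.        ,   0.        ,   1.        ]]), 'tool_from_camera': array([[-5.28726851e-05,  9.52920587e-01,  3.03219972e-01,
         7.72093083e-02],
       [ 9.99999307e-01,  4.07029545e-04, -1.10478931e-03,
         5.89322562e-04],
       [-1.17619597e-03,  3.03219704e-01, -9.52919948e-01,
        -1.42588414e-01],
       [ 0.00000000e+00,  0.00000000e+00,  0.00000000e+00,
         1.00000000e+00]])}
colorimeter [(0.79, [328.0, 108.0, 354.0, 212.0]), (0.62, [144.0, 1.0, 49.0, 0.0])]
push_pad [(0.66, [304.0, 39.0, 168.0, 73.0])]
key_top [(0.93, [241.0, 114.0, 34.0, 29.0])]
cell_oil [(0.69, [360.0, 17.0, 24.0, 32.0])]
cell_blank [(0.74, [332.0, 12.0, 18.0, 22.0])]
open_jar [(0.56, [129.0, 103.0, 52.0, 43.0])]
cell_case [(0.48, [146.0, 2.0, 42.0, 0.0])]
```

View pics/crops.png

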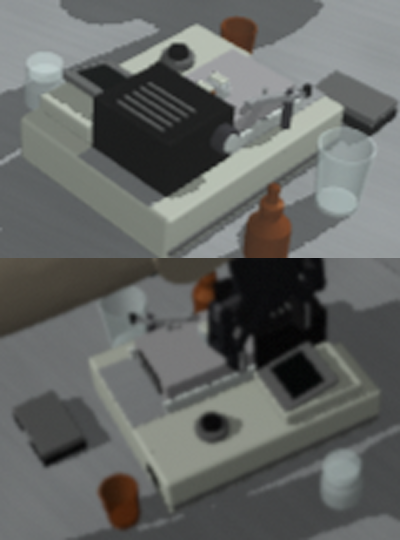

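View pics/w.png

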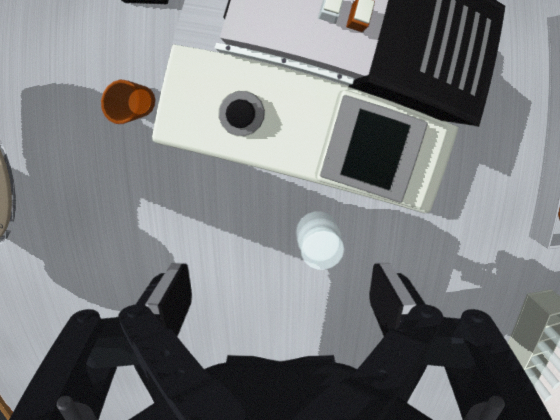

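The wrist view shows the whole right half of the colorimeter: key (241,113), right-front corner (153,142), cells at the top edge, weighing bottle at (320,240). I'll fit its pose over all three cameras.

```bash
cat >> h.py <<'E'
from scipy.spatial.transform import Rotation as Ro
def wproj(X,o):
    p=arm.camera_params("wrist");K=np.array(p["intrinsics"]);T=np.array(p["tool_from_camera"])
    t=(np.atleast_2d(X)-o["eef_pos"])@Ro.from_quat(o["eef_rot"]).as_matrix()
    c=(t-T[:3,3])@T[:3,:3]*[1,-1,-1]
    r=np.linalg.norm(c[:,:2],axis=1);th=np.arctan2(r,c[:,2])
    return K[:2,2]+K[0,0]*th[:,None]*c[:,:2]/r[:,None]
def W(p,L):
    L=np.atleast_2d(L)/1000.;c,s=np.cos(p[2]),np.sin(p[2])
    return np.c_[p[0]+c*L[:,0]-s*L[:,1],p[1]+s*L[:,0]+c*L[:,1],L[:,2]]
E
python3 - <<'E'
from h import *
from scipy.optimize import least_squares
o=arm.get_obs()
D={"wrist":[((-65,-72,92),(240,113)),((-150,-120,70),(153,142)),((150,-120,70),(430,212)),((125,-22,140),(480,125))],
"scene":[((150,120,70),(325.1,271.4)),((150,-120,70),(264.3,229.7)),((-150,120,70),(400.3,224.6))],
"side":[((-150,-120,70),(210,237.5)),((-150,120,70),(178.3,183.3)),((150,-120,70),(301.5,194)),((-65,-72,92),(229.2,209.7))]}
def res(p):
    r=[]
    for c,l in D.items():
        X=W(p,[a for a,_ in l]);u=wproj(X,o) if c=="wrist" else proj(c,X)
        r.append((u-[b for _,b in l])*(1 if c=="wrist" else 1))
    return np.vstack(r).ravel()
s=least_squares(res,[.55,.2,-.2],loss="soft_l1",f_scale=2)
p=s.x;print(p,np.round(res(p).reshape(-1,2),1).tolist())
print("key",W(p,(-65,-72,92)),"pad",W(p,(-98,35,91)),"post",W(p,(-65,97,110)))
for n,z in [("open_jar",.03),("cell_case",.0135)]:
    for c in ["scene","side"]:
        r=arm.masks_of(n,c)
        if r:
            q=back(c,r[0]["rect"][:2],z);d=q[:2]-p[:2];cc,ss=np.cos(p[2]),np.sin(p[2]);print(n,c,q,(d@[cc,ss],d@[-ss,cc]))
E
```

```text
[ 0.57249463  0.12544262 -0.25383563] [[0.1, -0.3], [-3.6, 0.3], [1.5, 2.4], [-0.4, -0.6], [1.4, 3.3], [-2.0, -0.3], [1.6, -0.3], [1.1, -0.7], [-1.3, -1.6], [1.5, 1.7], [1.0, -1.5]]
key [[0.49149693 0.07207247 0.092     ]] pad [[0.48642405 0.18393071 0.091     ]] post [[0.53393596 0.23565709 0.11      ]]
open_jar scene [0.32878924 0.08131397 0.03      ] (np.float64(-0.22481465461892414), np.float64(-0.10391354764726972))
open_jar side [0.36009959 0.09600031 0.03      ] (np.float64(-0.19819561859071705), np.float64(-0.08183519778485113))
cell_case scene [0.37193719 0.27094233 0.0135    ] (np.float64(-0.2306685193424797), np.float64(0.0904736815830483))
cell_case side [0.37649535 0.26106868 0.0135    ] (np.float64(-0.22377696090051669), np.float64(0.08206105859706139))
```

Fit agrees to about 2 mm: yaw −0.254, key at (0.4915, 0.072), pad at (0.486, 0.184). Next I move over the free top in front of the pad, fingers shut, and check with the wrist camera.

```bash
python3 -m pendant '[[-20,48,0,-0.1,1],[-35,95,0,-0.2,1],[-50,143,0,-0.254,1],[-65,191,0,-0.254,1],[-65,191,0,-0.254,1],[-65,191,0,-0.254,1],[-65,191,0,-0.254,1]]'
python3 - <<'E'
from h import *
o=arm.get_obs(); w=np.ascontiguousarray(arm.camera("wrist")[:,:,::-1]); p=[.5725,.1254,-.254]
L=[(-98,5,105),(-98,65,105),(-65,97,110),(-65,-72,92),(-150,120,70),(23,-22,140),(23,92,140),(-17,73,110),(-150,-120,70),(-15,35,130)]
U=wproj(W(p,L),o);print(np.round(U).tolist())
for u in U: cv2.circle(w,tuple(int(v) for v in u),4,(0,0,255),1)
cv2.imwrite("pics/w2.png",w)
E
```

```text
time_s: 2.7
eef_pos: [0.4603, 0.1902, 0.2313]
eef_rot: [0.791, 0.612, -0.0, 0.0]
contact_force: [-0.8, -0.0, -0.0]
width: 0.0003
grip_force: 0.0
[[309.0, 229.0], [311.0, 163.0], [352.0, 126.0], [337.0, 293.0], [252.0, 98.0], [444.0, 269.0], [463.0, 142.0], [404.0, 156.0], [258.0, 318.0], [411.0, 206.0]]
```

View pics/w2.png

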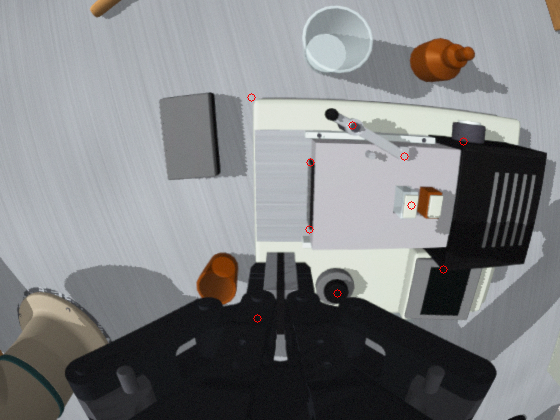

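The overlay matches the picture within 2–3 px: pad edge at (311,163–229), key at (337,292), cells at (410,205). The lane in front of the pad is free, so I go down.

```bash
python3 -m pendant '[[0,0,-45,0,1],[0,0,-90,0,1],[0,0,-120,0,1],[0,0,-138,0,1],[0,0,-147,0,1],[0,0,-147,0,1],[5,-1,-147,0,1],[10,-3,-147,0,1],[14,-4,-147,0,1],[14,-4,-147,0,1]]'
```

```text
time_s: 3.75
eef_pos: [0.4746, 0.1871, 0.0851]
eef_rot: [0.791, 0.612, 0.0, -0.0]
contact_force: [-2.0, -0.1, 3.2]
width: 0.0001
grip_force: 1.8
```

```bash
python3 -m pendant '[[8,-2,0,0,1],[16,-4,0,0,1],[24,-6,0,0,1],[32,-8,0,0,1],[39,-10,0,0,1],[45,-12,0,0,1],[50,-13,0,0,1],[50,-13,0,0,1]]'; python3 -m pendant '[[3,-1,0,0,1],[6,-1.5,0,0,1],[6,-1.5,0,0,1]]'
```

```text
time_s: 4.55
eef_pos: [0.5236, 0.1743, 0.0847]
eef_rot: [0.791, 0.612, -0.001, -0.001]
contact_force: [-7.9, 1.1, 6.4]
width: -0.0002
grip_force: 3.9
time_s: 4.85
eef_pos: [0.5293, 0.1728, 0.0847]
eef_rot: [0.791, 0.612, -0.001, -0.001]
contact_force: [-8.2, 0.8, 5.4]
width: 0.0002
grip_force: 4.2
```

Spring force follows the expected curve; a few more mm to the end stop.

```bash
python3 -m pendant '[[2,-0.5,0,0,1],[2,-0.5,0,0,1]]'; python3 -m pendant '[[2,-0.5,0,0,1],[2,-0.5,0,0,1]]';python3 -m pendant '[[2,-0.5,0,0,1],[2,-0.5,0,0,1]]'
```

```text
time_s: 5.05
eef_pos: [0.5304, 0.1725, 0.0847]
eef_rot: [0.791, 0.612, -0.002, -0.001]
contact_force: [-12.6, 0.9, 8.6]
width: -0.0002
grip_force: 6.5
time_s: 5.25
eef_pos: [0.5306, 0.1725, 0.0847]
eef_rot: [0.791, 0.612, -0.003, -0.003]
contact_force: [-23.8, 0.9, 14.3]
width: 0.0001
grip_force: 12.0
time_s: 5.45
eef_pos: [0.5307, 0.1725, 0.0847]
eef_rot: [0.79, 0.613, -0.005, -0.005]
contact_force: [-34.5, 2.6, 20.2]
width: -0.0003
grip_force: 17.4
```

The end stop is reached (force rises, no more motion). I hold for over a second, then draw back along the lane.

```bash
python3 -m pendant '[[-2,0.5,0,0,1],[-2,0.5,0,0,1],[-2,0.5,0,0,1],[-2,0.5,0,0,1],[-2,0.5,0,0,1],[-2,0.5,0,0,1],[-2,0.5,0,0,1],[-2,0.5,0,0,1],[-2,0.5,0,0,1],[-2,0.5,0,0,1],[-2,0.5,0,0,1],[-2,0.5,0,0,1]]'; python3 -m pendant '[[-10,3,0,0,1],[-20,5,0,0,1],[-30,8,0,0,1],[-40,10,0,0,1],[-50,13,0,0,1],[-60,15,0,0,1],[-66,17,0,0,1],[-66,17,0,0,1],[-66,17,0,0,1]]'
python3 - <<'E'
from h import *
cv2.imwrite("pics/w3.png",arm.camera("wrist")[:,:,::-1])
E
```

```text
time_s: 6.65
eef_pos: [0.5306, 0.1725, 0.0847]
eef_rot: [0.791, 0.612, -0.003, -0.003]
contact_force: [-22.6, 1.6, 14.1]
width: -0.0001
grip_force: 11.7
time_s: 7.55
eef_pos: [0.4682, 0.1886, 0.0845]
eef_rot: [0.791, 0.612, 0.0, 0.0]
contact_force: [0.0, 0.2, -0.1]
width: -0.0001
grip_force: 0.0
```

View pics/w3.png

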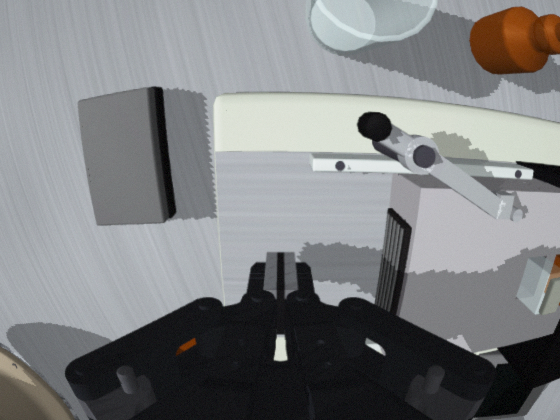

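The carriage is latched: the pad face is around (395,265), well ahead of the fingers, with the pawl tip by the stop pin. Next is the key.

```bash
python3 -m pendant '[[0,0,40,0,1],[0,0,75,0,1],[8,-40,75,0,1],[16,-80,75,0,1],[23,-116,75,0,1],[23,-116,75,0,1],[23,-116,40,0,1],[23,-116,15,0,1],[23,-116,12,0,1],[23,-116,12,0,1]]'; python3 -m pendant '[[0,0,-3,0,1],[0,0,-6,0,1],[0,0,-6,0,1],[0,0,-9,0,1],[0,0,-9,0,1]]'
```

```text
time_s: 8.6
eef_pos: [0.491, 0.0728, 0.0963]
eef_rot: [0.791, 0.612, -0.0, -0.0]
contact_force: [-0.2, -0.6, 0.7]
width: 0.0002
grip_force: 0.0
time_s: 9.1
eef_pos: [0.4916, 0.0727, 0.0879]
eef_rot: [0.791, 0.612, 0.001, 0.0]
contact_force: [1.6, 0.8, 3.2]
width: -0.0002
grip_force: 1.9
```

```bash
python3 -m pendant '[[0,0,-2,0,1],[0,0,-2,0,1],[0,0,-2,0,1]]'; python3 -m pendant '[[0,0,-1.5,0,1],[0,0,-1.5,0,1],[0,0,-1.5,0,1]]'
```

```text
time_s: 9.4
eef_pos: [0.4916, 0.0727, 0.086]
eef_rot: [0.791, 0.612, 0.001, 0.0]
contact_force: [0.9, 1.8, 5.3]
width: 0.0003
grip_force: 2.7
time_s: 9.7
eef_pos: [0.4918, 0.0727, 0.0859]
eef_rot: [0.791, 0.612, 0.001, 0.001]
contact_force: [-3.5, 0.1, 13.9]
width: 0.0002
grip_force: 7.2
```

The key bottomed at 6 mm (stiff stop, 14 N). I lift off and check.

```bash
python3 -m pendant '[[0,0,10,0,1],[0,0,50,0,1],[0,0,100,0,1],[-10,35,145,0,1],[-30,60,145,0,1],[-30,100,145,0,1],[-30,118,145,0,1],[-30,118,145,0,1],[-30,118,145,0,1]]'
python3 - <<'E'
from h import *
o=arm.get_obs(); w=np.ascontiguousarray(arm.camera("wrist")[:,:,::-1]); p=[.5725,.1254,-.254]
for u in wproj(W(p,[(-62,5,105),(-62,65,105),(-65,-72,92),(21,35,130),(45,35,130)]),o): cv2.circle(w,tuple(int(v) for v in u),4,(0,0,255),1)
cv2.imwrite("pics/w4.png",w)
E
```

```text
time_s: 10.6
eef_pos: [0.4607, 0.1902, 0.2282]
eef_rot: [0.791, 0.612, -0.001, -0.0]
contact_force: [-0.6, -0.5, -0.6]
width: 0.0
grip_force: 0.0
```

View pics/w4.png

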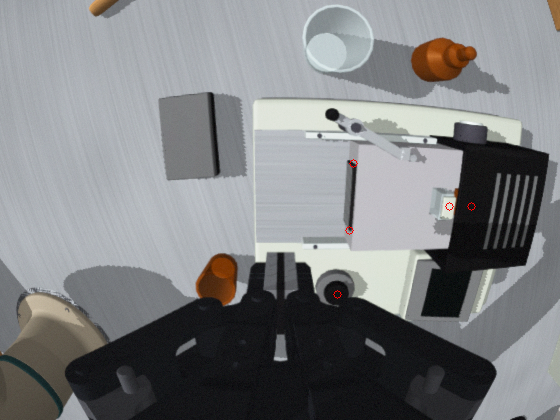

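The pad edge at (352,195) sits on the position predicted for 36 mm travel. The key at (337,292) is up, the cells are upright, and nothing else has moved.

```bash
python3 -c "
from bench import arm
print(arm.close_job())"
```

```text
the job is handed in; nothing more can be done
None
```

The job is handed in (no verdict came back): I held the carriage on its end stop for over a second, let it spring back to the latched position, and pressed the key fully down and released it; the last picture showed the cells in place and nothing else moved.

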